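# Switch a returned grinder off and click its speed wheel to 3

## Task

The cordless straight grinder in the wooden rest must be made ready for its battery pack: with a fingertip push its slide switch back to off, and roll its knurled speed wheel on until it clicks in at setting 3 (the orange bar between the two white index marks), in whichever order suits you. Nothing needs to be gripped: do not lift the grinder or shift it in its rest, and leave everything else on the bench where it is.

Things in the scene. Friction and masses are not known exactly. Their poses are not given: they have to be found in the camera images.
- grinder: Grey cordless straight grinder, 367 mm long, 1.15 kg (+-20 %), pack removed, lying level and loose in two padded V saddles, held by its weight only. Origin on its long axis, 95 mm above the bench; y along the tool to the nose, z up. Along y: battery foot -181 to -155 mm (top 38 mm above the axis), handle to 28 mm (radius 30), motor to 128 mm (radius 37), neck, collet nut to 182 mm.
- speed_wheel (a joint): Black knurled wheel, radius 18 mm, 12 mm wide, axis level and across the tool. Rad: settings 1 to 5 click at 0, 0.6, 1.2, 1.8, 2.4 (10.8 mm of rim apart); grows as the top of the rim is drawn towards the nose. Starts at or between 1 and 2. A ball detent pulls it into the nearest click when let go; leaving a click takes about 2.5 N at the rim.
- wheel_crown (a point): Topmost point of the wheel's rim, mid-width, 38.5 mm above the grinder's axis at y = -105 mm; fixed to the grinder. The rim stands 5 mm above the dark cheeks of its well (46 mm long, 31 mm over both). Each setting's bar stands here when set, between two white index marks on the cheeks: short white at 1 and 2, broad orange at 3, longer white at 4 and 5.
- slide_switch (a joint): Black ribbed slide switch on top of the handle, 26 mm long, 16 mm wide, 8 mm high. Metres: 0 = off (rear, towards the wheel), 0.012 = on (towards the nose). It starts on. A spring cam snaps it to the nearer end; moving it takes about 2 N. A red patch shows behind it while it is on.
- switch_front (a point): Centre of the switch's front (nose-side) face, 4 mm below its top and 35 mm above the grinder's axis; moves with the switch: at y = -17 mm when on, -29 mm when off. The track under the switch is 31 mm above the axis; from the switch forward to y = 28 mm the handle top is bare (30 mm above the axis), then the motor begins.
- nose (a point): Front end of the collet nut, on the grinder's axis.
- tool_rest: Wooden rest screwed to the bench: plywood board 130 x 360 x 15 mm, two padded saddles under handle and motor with posts to 75 mm above the bench, 104 mm over both. Origin on the bench, below the grinder's origin (within 10 mm along the tool); its y lies along the grinder.
- battery_pack: the grinder's removed battery pack, black block 74 x 112 x 64 mm high, loose; origin at the centre of its underside
- collet_spanner: flat steel open-ended spanner about 150 mm long, 5 mm thick, lying loose; origin near the middle of its shank, on its underside
- burr_case: green case with clear lid, 75 x 125 x 33 mm high, loose; origin at the centre of its underside
- collet_jar: small jar with a steel cap, 52 mm across, 60 mm high, loose; origin at the centre of its underside
- tape_roll: roll of brown packing tape lying flat, 100 mm across, 48 mm high, loose; origin at the centre of its underside
- spray_can: spray can with white cap, 65 mm across, 150 mm high, loose; origin at the centre of its underside
- parts_bin: small blue picking bin, 150 x 105 x 75 mm high, loose; origin at the centre of its underside

How it is judged:
At the end, for the whole second after the job is handed in: Speed wheel at rest in click 3 (1.2 rad, within 0.12); slide switch off (within 2 mm); grinder still in its rest (origin within 12 mm, either end within 20 mm of its start, tilted under 0.15 rad); no bystander moved over 15 mm (value of joint speed_wheel between 1.08 and 1.32 rad and velocity of joint speed_wheel between -0.05 and 0.05 rad/s and value of joint slide_switch below 0.002 m and linear speed of grinder below 0.02 m/s and not (distance of grinder from where it was at the start of the episode above 0.012 m or distance of any of nose, wheel_crown from where it was at the start of the episode above 0.02 m or angle between grinder's own z axis and vertical above 0.15 rad or distance of any of battery_pack, collet_spanner, burr_case, collet_jar, tape_roll, spray_can, parts_bin from where it was at the start of the episode above 0.015 m)); the robot touches nothing.
It fails at once if the grinder is lifted, carried, rolled over or shifted in its rest (origin more than 12 mm, either end more than 20 mm, or tilted more than 0.15 rad) (distance of grinder from where it was at the start of the episode above 0.012 m or distance of any of nose, wheel_crown from where it was at the start of the episode above 0.02 m or angle between grinder's own z axis and vertical above 0.15 rad).
It fails at once if another thing on the bench is lifted or moved more than 15 mm (distance of any of battery_pack, collet_spanner, burr_case, collet_jar, tape_roll, spray_can, parts_bin from where it was at the start of the episode above 0.015 m).
It also fails if it takes over 42 s, if anything falls off the work surface, if the arm or the gripper's body presses on something with over 40 N, if the wrist force passes 120 N, or if a joint passes its speed limit or range.

## Robot

A 6-joint arm with a two-finger parallel gripper is mounted at the origin on the work surface. World frame = base frame: x ahead of the robot, y to its left, z up, the work surface at z = 0. Lengths are in m, angles in rad, forces in N, time in s.
With the tool pointing down it reaches from about 0.375 to 0.925 m from the base axis. Payload 5.7 kg.
Tool frame: the origin (TCP) lies at the very end of the fingers, on their centre line; the grasp point (between the pads) lies 19 mm behind it; z points along the fingers, y is the direction in which the jaws open and shut (so a half turn about z gives the same grasp; the last joint's range is limited). The gripper opens to 88 mm and grips with 3 to 60 N. Pads are 20 mm wide; open, the fingers measure 115 mm over their backs; the gripper's body (75 mm by 178 mm) begins 61 mm behind the grasp point.
Start: joints at [-1.455, 0.359, 1.51, -0, 1.272, -0.115], TCP at [0.137, -0.584, 0.223] pointing down, gripper open.
Joint ranges: [-2.97, 2.97], [-1.01, 2.36], [0.21, 2.38], [-0.96, 4.11], [0.2, 2.71], [-2.98, 2.98]. Speed limits (rad/s): [2.39, 2.39, 3.14, 3.14, 3.14, 3.14].

## Interface

Orientations are given as a rotation vector (axis times angle).
In Python, from rig import state, snapshot, get_calibration, job_done, look_for, masks_of gives the robot as it stands.
- The arm moves only by the shell command python3 -m creep 'ROWS' [OPENING] [FORCE]. ROWS is JSON, a list that holds one entry, the list of rows, each a list of 6 numbers: the shift along the tool's x, y, z in m, then the turn, a rotation vector about the tool's x, y, z in rad. A call has 1 to 8 rows; each row shifts and turns the commanded pose from where the row before left it, along the tool's axes as they then stand; what a row does not reach is not made up. A row lasts 1/10 s, in which the tool goes at most 50 mm and 8.59 degrees, less where a joint would pass 70% of its speed; a pose out of reach is approached as far as the arm can. A call is refused whole if a number of a shift passes 0.05 or a number of a turn 0.15, either way. A call with a gripper value outside its range is refused whole. OPENING is the opening, from 0 (shut) to 1 (fully open), set as the call begins (- or left out, the last holds). The fingers move at their own pace and stop on an object; FORCE is the grip in N (left out, the last holds). Time passes only in rows, so rows that do not move let the fingers close. It gives the time, the measured TCP pose, the force and the opening at its end, in the units of the state.
- state(): the state, without advancing time (a new reading comes with each control period).
- snapshot(name): name is "scene" or "top"; returns (picture, depth): 384x512x3 uint8, blue, green, red; 384x512 float32, m along the optical axis (not along the pixel's ray), 0 where there is no reading.
- get_calibration(name): a dict with "fx", "fy", "cx", "cy" (pixels), "pose" (4x4, takes a point from camera to world coordinates). Camera axes: x right, y down, z forward; pixel columns grow to the right and rows downward; lengths in m; the calibration is good to about 2 mm. A picture is of the moment at which its call begins. get_calibration takes no time and is no camera call.
- job_done(): hands the job in, once; it reports no verdict.
Trained networks look in the newest picture that a camera, given by its name, has taken for a name from the list of things; names that differ only in an ending like _2 or _b are one class to them, and where a whole thing is asked for, a point or a joint stands for the part that bears it (a point fixed in the world has none). Each returns a list of dicts, best first, with "score" (0 to 1); they miss things now and then, are a little off and sometimes report something else, mostly with a low value. They report only what shows in the picture. A call takes as long as a camera call.
- look_for(camera, name): "rect" ([left, top, right, bottom] in pixels, round what is visible of it).
- masks_of(camera, name): "region" (384x512 bool, what is visible of it) and "rect" ([left, top, right, bottom] in pixels, round what is visible of it).
The state is a dict: "time": time; "joint_pos": joint angles; "qvel": joint speeds; "tau": joint torques, N m; "tool_pos": TCP position; "tool_rot": TCP orientation; "force": force on the tool from outside, world axes, zero at the start; "ft_torque": the same for the moment, N m; "width": finger opening in m.
Only numpy, scipy, OpenCV 4.12 (cv2) and the standard library are available. Lean on these libraries where they do the work, as an engineer would, in place of code of your own. Each camera call takes 0.05 s, during which the arm holds its last target.

## Working session

There is one attempt and no reset: what is moved stays moved. The work goes in short steps, Python scripts to look and compute and a shell command to move; the robot and the scene stay as the last step left them, time stands still between calls to the robot, and variables do not carry over. Pictures are saved under pics/ and viewed, and the job is handed in when it is done.

```bash
mkdir -p pics; ls; cat > h.py <<'E'
import numpy as np,cv2
from rig import *
def pix2w(cam,u,v,d):
    c=get_calibration(cam);p=np.array([(u-c['cx'])/c['fx']*d,(v-c['cy'])/c['fy']*d,d,1]);return (np.asarray(c['pose'])@p)[:3]
def w2pix(cam,P):
    c=get_calibration(cam);q=np.linalg.inv(np.asarray(c['pose']))@np.append(P,1);return q[0]/q[2]*c['fx']+c['cx'],q[1]/q[2]*c['fy']+c['cy']
def cloud(cam,dep):
    c=get_calibration(cam);v,u=np.mgrid[0:384,0:512];P=np.stack([(u-c['cx'])/c['fx']*dep,(v-c['cy'])/c['fy']*dep,dep,np.ones_like(dep)],-1);return (P@np.asarray(c['pose']).T)[...,:3]
E
python3 - <<'E'
from h import *
for n in ['scene','top']:
    p,d=snapshot(n);cv2.imwrite(f'pics/{n}0.png',cv2.resize(p,(800,600)));np.savez(f'/tmp/{n}0',p=p,d=d)
    c=get_calibration(n);print(n,c['fx'],c['cx'],c['cy'],np.round(c['pose'],3).tolist())
    for t in ['grinder','speed_wheel','slide_switch','tool_rest']:
        print(t,[(r['score'],r['rect']) for r in look_for(n,t)][:2])
s=state();print(s)
E
```

```text
pics
scene 434.01894437187906 254.34448622930844 194.89472991110156 [[-0.041, 0.591, -0.805, 1.574], [0.999, 0.005, -0.047, 0.058], [-0.024, -0.806, -0.591, 0.854], [0.0, 0.0, 0.0, 1.0]]
grinder [(0.8, [200.8, 165.8, 322.7, 212.9])]
speed_wheel []
slide_switch [(0.54, [245.9, 177.9, 260.5, 183.8])]
tool_rest [(0.57, [196.2, 190.2, 317.6, 243.4])]
top 400.07938466061364 255.41140947319516 188.4272135142871 [[-0.003, -0.979, 0.203, 0.372], [-1.0, 0.004, 0.004, 0.013], [-0.004, -0.203, -0.979, 1.126], [0.0, 0.0, 0.0, 1.0]]
grinder [(0.62, [188.8, 181.7, 330.0, 252.5])]
speed_wheel [(0.17, [382.3, 215.5, 423.5, 250.0])]
slide_switch []
tool_rest [(0.64, [200.3, 176.6, 333.5, 266.8]), (0.2, [228.8, 150.0, 275.8, 181.9])]
{'time': 0.5, 'joint_pos': array([-1.45509925e+00,  3.58844878e-01,  1.51047289e+00,  1.58003269e-05,
        1.27250557e+00, -1.15160996e-01]), 'qvel': array([ 2.20569536e-03, -1.31794174e-03,  2.37831009e-03, -3.42873630e-05,
       -1.67409931e-03, -1.24238381e-03]), 'tau': array([-3.56489491e-04, -5.14901876e+01, -2.70878881e+01,  6.72632852e-02,
        2.62602232e-02, -4.80763879e-05]), 'tool_pos': array([ 0.13724106, -0.58401147,  0.22256823]), 'tool_rot': array([-3.12045849e+00, -3.61792459e-01, -2.36233856e-05]), 'force': array([ 0.46637908,  0.38001869, -0.35808803]), 'ft_torque': array([ 0.03543974, -0.01469768,  0.02075051]), 'width': 0.08783915801530004}
```

View pics/scene0.png

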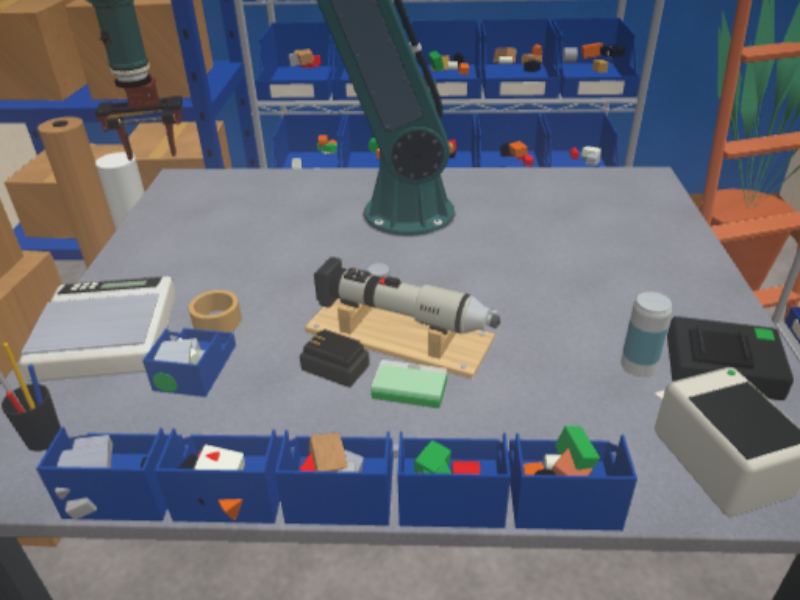

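View pics/top0.png

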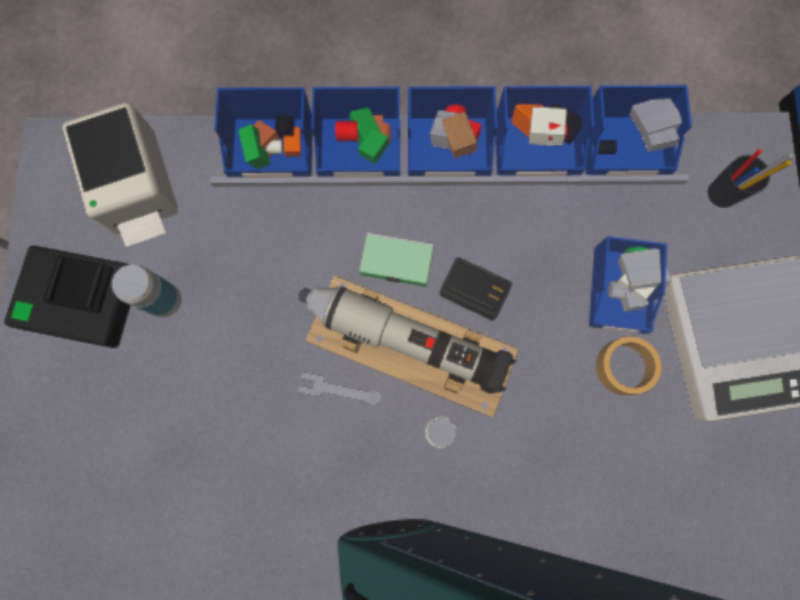

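```bash
python3 - <<'E'
from h import *
for n,(a,b,c,e) in dict(scene=(185,150,335,250),top=(175,165,345,275)).items():
    p=np.load(f'/tmp/{n}0.npz')['p'];q=p[b:e,a:c];cv2.imwrite(f'pics/{n}0z.png',cv2.resize(q,None,fx=4.7,fy=4.7,interpolation=cv2.INTER_CUBIC))
E
```

```text
(no output)
```

View zooms.

View pics/scene0z.png

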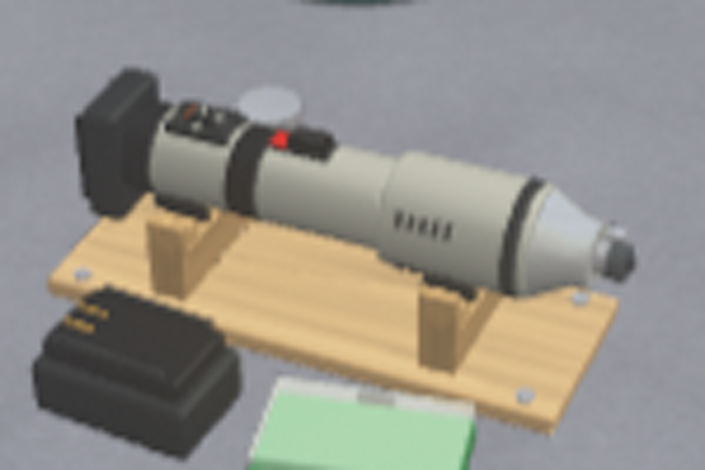

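View pics/top0z.png

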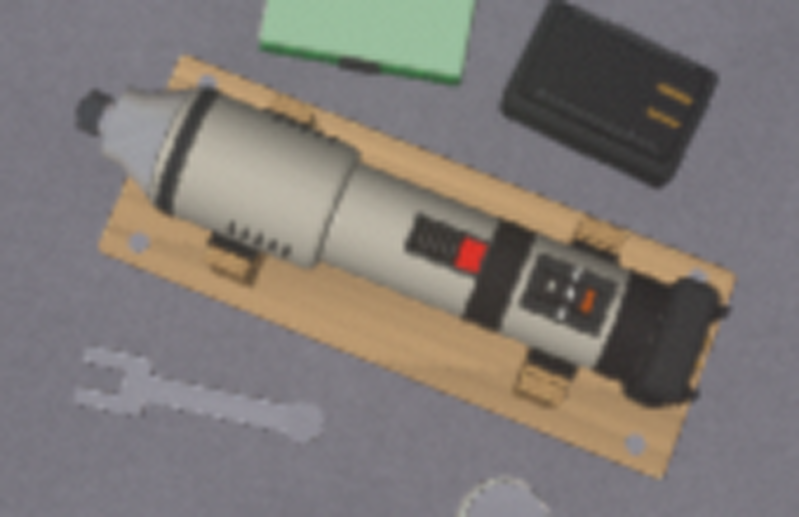

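```bash
cat > fit.py <<'E'
from h import *
from scipy.optimize import least_squares
def clouds(tag):
    out={}
    for n in ['top','scene']:
        z=np.load(f'/tmp/{n}{tag}.npz');C=cloud(n,z['d']);out[n]=(z['p'],z['d'],C)
    return out
def fit(tag,verbose=True):
    cl=clouds(tag);R=[]
    for n in cl:
        p,d,C=cl[n];m=(d>0)&(C[...,2]>.085)&(C[...,2]<.14)
        u0=w2pix(n,[.42,.03,.1])
        m&=(abs(C[...,0]-.43)<.2)&(abs(C[...,1]-.0)<.25)
        R.append(C[m])
    return cl,R
E
python3 - <<'E'
from fit import *
cl,R=fit('0')
for n,r in zip(cl,R): print(n,len(r),r.min(0),r.max(0))
# approximate
p,d,C=cl['top']
for u,v in [(195,189),(275,219),(300,229),(322,238)]: print(u,v,C[v,u])
p,d,C=cl['scene']
for n in cl:
    p,d,C=cl[n]
    b,g,r=[p[...,i].astype(int) for i in range(3)]
    m=(r>150)&(g<90)&(b<90)&(abs(C[...,1])<.2)&(C[...,2]>.1)&(C[...,2]<.15)
    v,u=np.nonzero(m); print(n,'red',len(u),u.mean(),v.mean(),C[m].mean(0))
E
```

```text
top 3367 [ 0.42282479 -0.1685805   0.08563765] [0.5987714  0.18536456 0.13709753]
scene 2361 [ 0.42697032 -0.1690381   0.08515338] [0.60363849 0.18433004 0.1371834 ]
195 189 [0.58223268 0.17357262 0.10741344]
275 219 [ 0.50089433 -0.03265844  0.12433699]
300 229 [ 0.47497619 -0.09432881  0.1295559 ]
322 238 [ 0.45252247 -0.14831581  0.12911996]
top red 33 277.6969696969697 220.15151515151516 [ 0.49778502 -0.03924963  0.12596665]
scene red 10 254.8 151.9 [0.24657937 0.0084627  0.12812779]
```

```bash
cat >> fit.py <<'E'
def local(P,q):
    a=np.array([np.cos(q[2]),np.sin(q[2])]);e=np.array([a[1],-a[0]])  # a: tool y ; e: tool x
    r=P[:,:2]-q[:2];return np.stack([r@e,r@a,P[:,2]-.095],1)
def res(q,P):
    L=local(P,q);rad=np.hypot(L[:,0],L[:,2])
    h=(L[:,1]>-.005)&(L[:,1]<.022);m=(L[:,1]>.035)&(L[:,1]<.10)
    return rad,L,h,m
def solve(Ps,q0):
    f=lambda q:np.concatenate([np.where(m,rad-.037,np.where(h,rad-.03,0)) for P in Ps for rad,L,h,m in [res(q,P)]])
    return least_squares(f,q0,loss='soft_l1',f_scale=.002).x
E
python3 - <<'E'
from fit import *
cl,R=fit('0')
q0=np.array([.515,.0,np.arctan2(.927,.375)])
for nm,Ps in [('top',R[:1]),('scene',R[1:]),('both',R)]:
    q=solve(Ps,q0);q=solve(Ps,q);print(nm,q)
    for P in Ps:
        rad,L,h,m=res(q,P);print(h.sum(),m.sum(),np.median(rad[h]),np.median(rad[m]),L[:,1].min(),L[:,1].max())
        # profile: max height vs y
        k=abs(L[:,0])<.008
        print([(round(y,3),round(float(L[k&(abs(L[:,1]-y)<.004),2].max()),3)) for y in np.arange(-.18,.19,.008) if (k&(abs(L[:,1]-y)<.004)).any()])
E
```

```text
top [0.99953916 1.1991526  1.18510247]
0 0 nan nan -1.4672094449942408 -1.0942589884376759
[]
scene [0.99936849 1.1992215  1.18771899]
0 0 nan nan -1.4663718137642132 -1.0931419153439403
[]
both [0.99946512 1.19918321 1.18631856]
0 0 nan nan -1.4671807739499103 -1.0942648940247002
[]
0 0 nan nan -1.4663433662473513 -1.0931363451838967
[]
  return _methods._mean(a, axis=axis, dtype=dtype,
  ret = ret.dtype.type(ret / rcount)
```

```bash
cat >> fit.py <<'E'
def solve(Ps,q0,it=6):
    q=np.array(q0,float)
    for _ in range(it):
        a=np.array([np.cos(q[2]),np.sin(q[2])]);S=[]
        for P in Ps:
            rad,L,h,m=res(q,P);k=(L[:,2]>.005)&(abs(L[:,0])<.04);S.append((P[k&h],.03));S.append((P[k&m],.037))
        e=np.array([a[1],-a[0]])
        f=lambda s:np.concatenate([np.hypot(*local(P,[q[0]+s[0]*e[0],q[1]+s[0]*e[1],q[2]+s[1]])[:,[0,2]].T)-r for P,r in S])
        s=least_squares(f,[0,0],loss='soft_l1',f_scale=.002).x
        q=q+[s[0]*e[0],s[0]*e[1],s[1]]
        # along: nose and foot ends (robust)
        Ls=np.concatenate([local(P,q) for P in Ps]);k=(Ls[:,2]>0)&(abs(Ls[:,0])<.02)&(abs(Ls[:,1])<.22)
        lo,hi=np.percentile(Ls[k,1],[.1,99.9])
    return q,(lo,hi)
E
python3 - <<'E'
from fit import *
cl,R=fit('0')
q0=np.array([.515,.005,np.arctan2(.927,.375)])
for nm,Ps in [('top',R[:1]),('scene',R[1:]),('both',R)]:
    q,e=solve(Ps,q0);print(nm,q,e)
    for P in Ps:
        rad,L,h,m=res(q,P);k=L[:,2]>.005;print((h&k).sum(),(m&k).sum(),np.median(rad[h&k]),np.median(rad[m&k]))
        k=abs(L[:,0])<.01
        print([(int(round(y*1e3)),round(1e3*float(np.median(L[k&(abs(L[:,1]-y)<.002),2])),1)) for y in np.arange(-.188,.192,.004) if (k&(abs(L[:,1]-y)<.002)).any()])
E
```

```text
top [0.51626827 0.00448694 1.18634177] (np.float64(-0.1742666140626863), np.float64(0.19124813791838352))
233 704 0.029150633268990336 0.03629893966537563
[(-176, 11.9), (-172, 32.7), (-168, 35.7), (-164, 36.8), (-160, 35.9), (-156, 37.1), (-152, 36.9), (-148, 35.3), (-144, 28.3), (-140, 29.4), (-136, 29.2), (-132, 30.5), (-128, 30.2), (-124, 28.9), (-120, 28.1), (-116, 30.3), (-112, 31.7), (-108, 32.3), (-104, 34.4), (-100, 35.9), (-96, 36.7), (-92, 33.8), (-88, 34.1), (-84, 31.9), (-80, 31.1), (-76, 30.8), (-72, 27.5), (-68, 28.8), (-64, 29.6), (-60, 29.3), (-56, 28.9), (-52, 29.3), (-48, 30.2), (-44, 30.5), (-40, 31.4), (-36, 30.0), (-32, 37.2), (-28, 38.0), (-24, 38.3), (-20, 37.3), (-16, 37.8), (-12, 37.7), (-8, 32.1), (-4, 28.9), (0, 28.5), (4, 27.9), (8, 28.7), (12, 27.7), (16, 28.2), (20, 28.8), (24, 28.9), (28, 28.5), (32, 28.7), (36, 28.1), (40, 34.1), (44, 36.4), (48, 35.4), (52, 35.4), (56, 35.9), (60, 35.2), (64, 35.3), (68, 35.0), (72, 36.3), (76, 35.9), (80, 35.7), (84, 35.7), (88, 36.8), (92, 34.9), (96, 35.4), (100, 35.0), (104, 35.1), (108, 36.3), (112, 35.5), (116,
[... 3365 characters left out ...]
2.0), (-32, 37.4), (-28, 38.8), (-24, 38.1), (-20, 38.7), (-16, 37.6), (-12, 39.6), (-8, 36.3), (-4, 32.3), (0, 29.5), (4, 29.4), (8, 29.0), (12, 29.3), (16, 29.3), (20, 28.5), (24, 29.0), (28, 29.0), (32, 28.1), (36, 29.9), (40, 35.7), (44, 36.0), (48, 36.5), (52, 36.4), (56, 36.6), (60, 37.0), (64, 36.1), (68, 37.9), (72, 37.1), (76, 36.0), (80, 37.2), (84, 35.2), (88, 36.6), (92, 36.6), (96, 36.9), (100, 37.6), (104, 36.6), (108, 36.8), (112, 35.2), (116, 35.5), (120, 36.2), (124, 37.3), (128, 37.2), (132, 35.6), (136, 34.5), (140, 32.8), (144, 31.4), (148, 29.7), (152, 25.7), (156, 24.1), (160, 23.1), (164, 21.5), (168, 22.4), (172, 15.1), (176, 6.1), (180, 11.0), (184, 9.7), (188, 9.7)]
```

The top view shows the grinder with its nose at upper left, the switch on with red patch showing (about pixel 275,219), and the wheel at about (300,229). The orange bar sits just behind the index marks, so the wheel is close to setting 2. Comparing the depth profile with the given sizes (motor step, switch front and crown all about 9.5 mm forward) puts the origin near (0.520, 0.013), with the axis at 1.187 rad.

```bash
python3 -m creep '[[[0.034,-0.033,0,0,0,0],[0.034,-0.033,0,0,0,0],[0.034,-0.033,0,0,0,0],[0.034,-0.033,0,0,0,0],[0.034,-0.033,0,0,0,0],[0.034,-0.033,0,0,0,0],[0.034,-0.033,0,0,0,0],[0.034,-0.033,0,0,0,0]]]' 0 20; python3 -m creep '[[[0.034,-0.033,0,0,0,0],[0.034,-0.033,0,0,0,0],[0.034,-0.033,0,0,0,0],[0.034,-0.033,0,0,0,0],[0.034,-0.033,0,0,0,0],[0.034,-0.033,0,0,0,0],[0.034,-0.033,0,0,0,0],[0,0,0,0,0,0]]]'; python3 -m creep '[[[0,0,0,0,0,-0.136],[0,0,0,0,0,-0.136],[0,0,0,0,0,-0.136],[0,0,0,0,0,-0.136],[0,0,0,0,0,-0.136],[0,0,0,0,0,-0.136],[0,0,0,0,0,-0.14],[0,0,0,0,0,0]]]'
cat > chk.py <<'E'
from h import *
from scipy.spatial.transform import Rotation as Ro
th=1.187;a=np.array([np.cos(th),np.sin(th)]);e=np.array([a[1],-a[0]]);o=np.array([.5198,.0133])
def st():
    s=state();R=Ro.from_rotvec(s['tool_rot']).as_matrix();r=s['tool_pos'][:2]-o
    f=s['force']
    print('t',round(s['time'],2),'across,along mm',np.round([r@e*1e3,r@a*1e3],1),'z',round(s['tool_pos'][2]*1e3,1),'xang',round(np.arctan2(R[1,0],R[0,0]),4),'tilt',np.round(R[:2,2],3),'F e,a,z',np.round([f[:2]@e,f[:2]@a,f[2]],2),'w',s['width'])
if __name__=='__main__': st()
E
python3 chk.py
```

```text
time: 1.3
tool_pos: [0.3424, -0.2633, 0.223]
tool_rot: [3.12, 0.361, 0.001]
force: [-0.8, -0.2, 0.6]
width: 0.027
time: 2.1
tool_pos: [0.5235, 0.0189, 0.223]
tool_rot: [-3.118, -0.369, -0.005]
force: [-0.1, -0.6, 0.5]
width: 0.0003
time: 2.9
tool_pos: [0.52, 0.0138, 0.2227]
tool_rot: [-2.604, -1.758, 0.0]
force: [-0.5, -0.1, -0.0]
width: 0.0009
t 2.9 across,along mm [0.  0.6] z 222.7 xang 1.1875 tilt [-0. -0.] F e,a,z [-0.39 -0.26 -0.04] w 0.0008773918619044486
```

```bash
python3 -m creep '[[[0,0,0.02,0,0,0],[0,0,0.02,0,0,0],[0,0,0.02,0,0,0],[0,0,0.01,0,0,0],[0,0,0.005,0,0,0],[0,0,0,0,0,0]]]'; python3 chk.py; python3 - <<'E'
from h import *
for n,(a,b,c,e) in dict(scene=(185,120,335,232),top=(175,155,345,280)).items():
    p,d=snapshot(n);np.savez(f'/tmp/{n}1',p=p,d=d)
    cv2.imwrite(f'pics/{n}1.png',cv2.resize(p[b:e,a:c],None,fx=4.7,fy=4.7,interpolation=cv2.INTER_CUBIC))
E
```

```text
time: 3.5
tool_pos: [0.5203, 0.0143, 0.1474]
tool_rot: [-2.605, -1.755, 0.001]
force: [0.6, -0.0, 0.4]
width: 0.0002
t 3.5 across,along mm [0.1 1.1] z 147.4 xang 1.1854 tilt [-0.001  0.   ] F e,a,z [0.61 0.21 0.42] w 0.00021846221733985436
```

View pics/scene1.png

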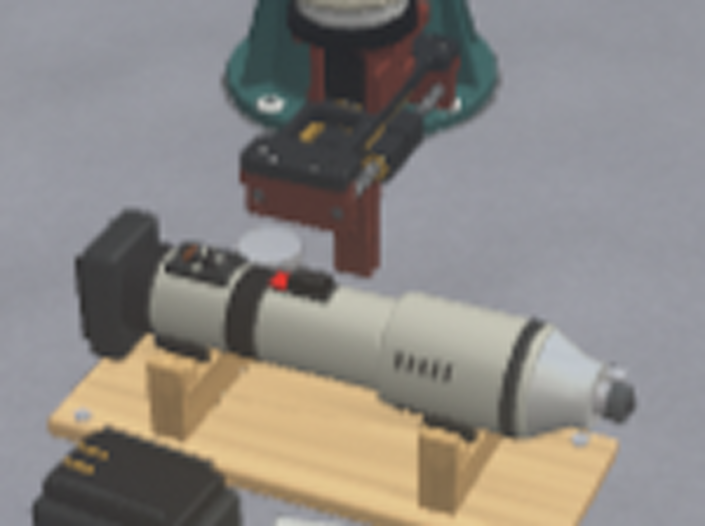

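View pics/top1.png

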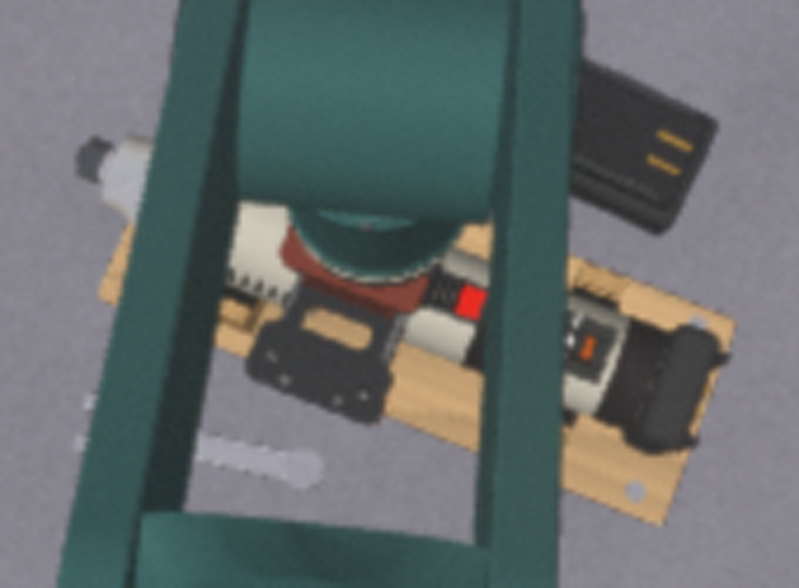

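The finger (scene tip near zoom 355,272) hovers just ahead of the switch front (zoom 332,287), as the fit predicted. Next I lower it.

```bash
python3 -m creep '[[[0,0,0.007,0,0,0],[0,0,0.007,0,0,0],[0,0,0.004,0,0,0],[0,0,0,0,0,0],[0,0,0,0,0,0]]]'; python3 chk.py;  python3 -m creep '[[[-0.003,0,0,0,0,0],[-0.003,0,0,0,0,0],[-0.002,0,0,0,0,0],[0,0,0,0,0,0],[0,0,0,0,0,0]]]'; python3 chk.py
```

```text
time: 4.1
tool_pos: [0.5204, 0.0145, 0.1295]
tool_rot: [-2.604, -1.756, 0.0]
force: [-0.4, -0.4, 0.7]
width: 0.0005
t 4.1 across,along mm [0.1 1.3] z 129.5 xang 1.1868 tilt [-0.  0.] F e,a,z [-0.19 -0.54  0.69] w 0.0005258873399739722
time: 4.6
tool_pos: [0.5175, 0.007, 0.1298]
tool_rot: [-2.605, -1.756, -0.0]
force: [0.2, 0.2, 0.0]
width: 0.0005
t 4.6 across,along mm [ 0.3 -6.7] z 129.8 xang 1.1865 tilt [0. 0.] F e,a,z [0.11 0.29 0.  ] w 0.0005083752994574062
```

```bash
for i in 1 2; do :; done; python3 -m creep '[[[-0.002,0,0,0,0,0],[-0.002,0,0,0,0,0],[0,0,0,0,0,0]]]'; python3 chk.py;  python3 -m creep '[[[-0.002,0,0,0,0,0],[-0.001,0,0,0,0,0],[0,0,0,0,0,0]]]'; python3 chk.py;python3 - <<'E'
from h import *
for n,(a,b,c,e) in dict(scene=(205,130,285,190),top=(255,185,335,245)).items():
    p,d=snapshot(n)
    cv2.imwrite(f'pics/{n}2.png',cv2.resize(p[b:e,a:c],None,fx=8,fy=8,interpolation=cv2.INTER_CUBIC))
E
```

```text
time: 4.9
tool_pos: [0.516, 0.0032, 0.1297]
tool_rot: [2.604, 1.757, 0.0]
force: [0.2, 0.3, 0.9]
width: 0.0001
t 4.9 across,along mm [  0.3 -10.8] z 129.7 xang 1.1868 tilt [ 0. -0.] F e,a,z [0.08 0.32 0.89] w 0.00010059383689198828
time: 5.2
tool_pos: [0.5147, 0.0003, 0.1296]
tool_rot: [-2.605, -1.757, 0.0]
force: [0.2, 0.2, 0.2]
width: 0.0008
t 5.2 across,along mm [  0.1 -13.9] z 129.6 xang 1.1867 tilt [-0. -0.] F e,a,z [0.14 0.22 0.25] w 0.0008111422362438664
```

View pics/scene2.png

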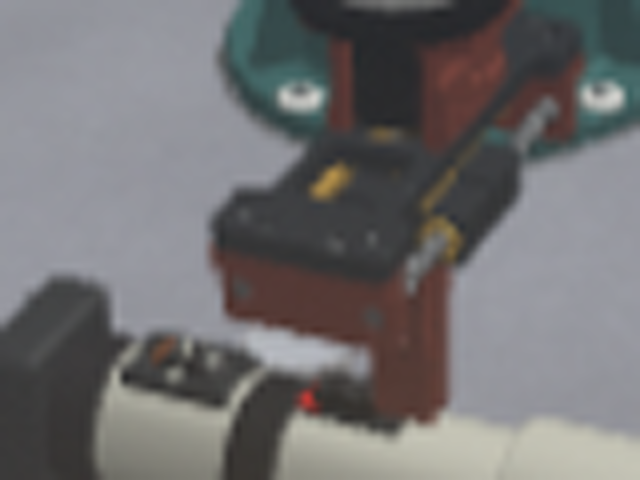

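View pics/top2.png

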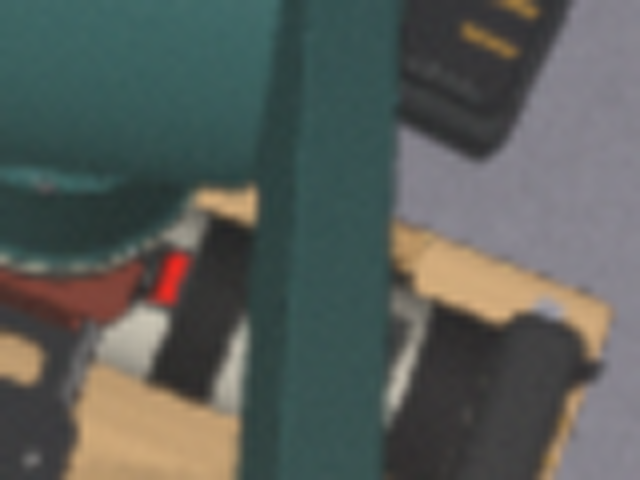

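The red patch is about half its earlier width (scene zoom 308,400), so the switch is moving with the finger. I keep pushing.

```bash
python3 -m creep '[[[-0.002,0,0,0,0,0],[0,0,0,0,0,0]]]'; python3 chk.py;  python3 -m creep '[[[-0.001,0,0,0,0,0],[0,0,0,0,0,0],[0,0,0,0,0,0]]]'; python3 chk.py;python3 - <<'E'
from h import *
for n,(a,b,c,e) in dict(scene=(205,130,285,190)).items():
    p,d=snapshot(n)
    cv2.imwrite(f'pics/{n}3.png',cv2.resize(p[b:e,a:c],None,fx=8,fy=8,interpolation=cv2.INTER_CUBIC))
E
```

```text
time: 5.5
tool_pos: [0.5139, -0.0014, 0.1296]
tool_rot: [-2.604, -1.757, 0.0]
force: [-0.5, -0.3, 1.1]
width: 0.0005
t 5.5 across,along mm [  0.1 -15.9] z 129.6 xang 1.1868 tilt [-0. -0.] F e,a,z [-0.4  -0.44  1.14] w 0.00047779012846592357
time: 5.8
tool_pos: [0.5137, -0.0022, 0.1297]
tool_rot: [-2.604, -1.757, -0.0]
force: [-0.3, 0.1, -0.2]
width: 0.0003
t 5.8 across,along mm [  0.2 -16.7] z 129.7 xang 1.1868 tilt [-0.  0.] F e,a,z [-0.29  0.   -0.22] w 0.0003082425726634328
```

View pics/scene3.png

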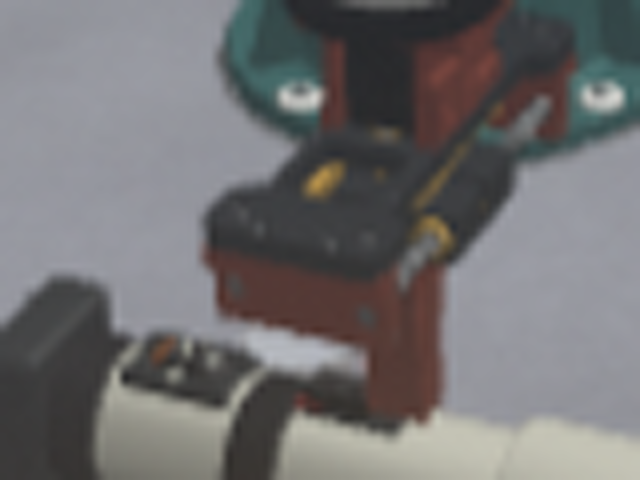

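```bash
python3 -m creep '[[[0.006,0,0,0,0,0],[0.006,0,0,0,0,0],[0,0,-0.02,0,0,0],[0,0,-0.02,0,0,0],[0,0,-0.03,0,0,0],[0.03,0.02,0,0,0,0],[0.04,0.04,0,0,0,0],[0,0.05,0,0,0,0]]]'; python3 chk.py;python3 - <<'E'
from h import *
for n,(a,b,c,e) in dict(scene=(205,150,285,210),top=(255,185,335,245)).items():
    p,d=snapshot(n)
    cv2.imwrite(f'pics/{n}4.png',cv2.resize(p[b:e,a:c],None,fx=8,fy=8,interpolation=cv2.INTER_CUBIC))
E
```

```text
time: 6.65
tool_pos: [0.6416, 0.0348, 0.2005]
tool_rot: [-2.6, -1.761, -0.003]
force: [0.4, -0.2, -0.0]
width: 0.0004
t 6.65 across,along mm [104.9  65.5] z 200.5 xang 1.1909 tilt [0.001 0.002] F e,a,z [ 0.43 -0.1  -0.01] w 0.0003831337618839221
```

View pics/scene4.png

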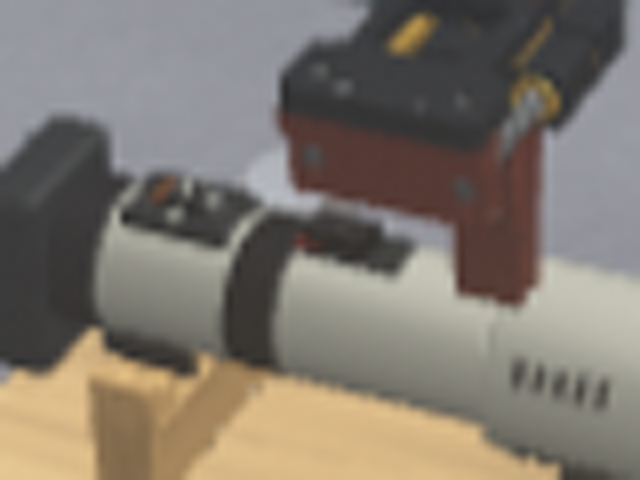

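View pics/top4.png

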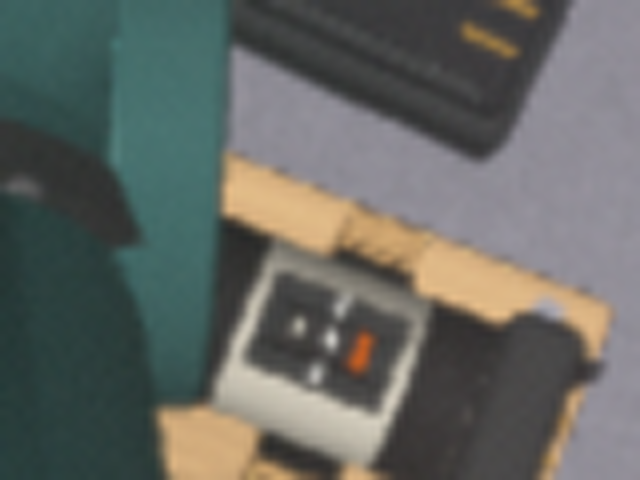

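The top view shows the index marks at zoom (345,305) and (317,373) with a short white bar between them and the orange bar one click behind, so the wheel is at setting 2. It needs a 10.8 mm draw towards the nose. In the scene view the switch has moved back and bare track shows in front of it; a red sliver remains at its rear side, which I will check with the arm away.

```bash
python3 -m creep '[[[-0.035,-0.03,0,0,0,0],[-0.035,-0.03,0,0,0,0],[-0.035,-0.025,0,0,0,0],[-0.035,-0.02,0,0,0,0],[-0.035,0,0,0,0,0],[0,0,0,0,0,0]]]'; python3 chk.py;python3 - <<'E'
from h import *
for n,(a,b,c,e) in dict(scene=(205,150,285,210),top=(255,185,335,245)).items():
    p,d=snapshot(n)
    cv2.imwrite(f'pics/{n}5.png',cv2.resize(p[b:e,a:c],None,fx=8,fy=8,interpolation=cv2.INTER_CUBIC))
E
```

```text
time: 7.35
tool_pos: [0.4752, -0.0949, 0.1997]
tool_rot: [2.607, 1.753, -0.002]
force: [-0.0, -0.7, 0.3]
width: 0.0004
t 7.35 across,along mm [  -0.8 -117. ] z 199.7 xang 1.1839 tilt [-0.001 -0.001] F e,a,z [ 0.23 -0.66  0.25] w 0.00041494807660158575
```

View pics/scene5.png

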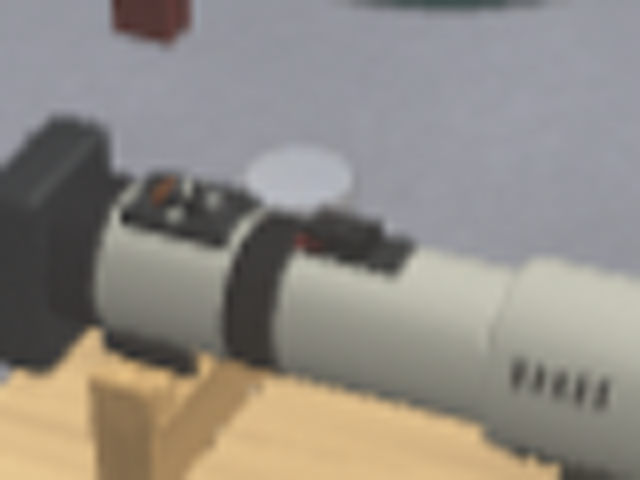

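View pics/top5.png

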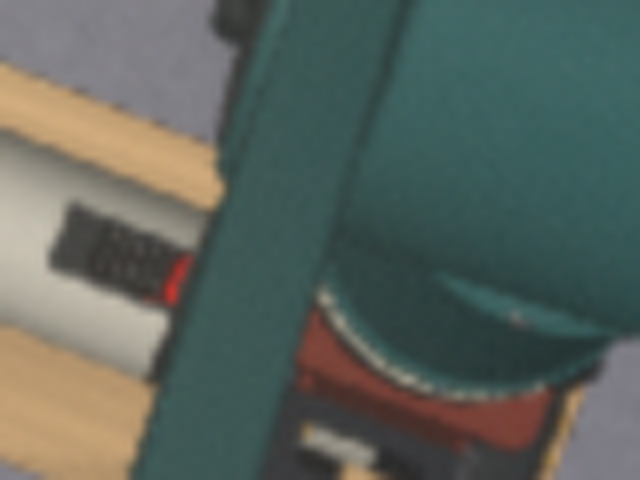

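```bash
python3 -m creep '[[[0.007,0.001,0,0,0,0],[0,0,0.02,0,0,0],[0,0,0.02,0,0,0],[0,0,0.016,0,0,0],[0,0,0.006,0,0,0],[0,0,0.002,0,0,0],[0,0,0,0,0,0]]]'; python3 chk.py; python3 -m creep '[[[0,0,0.001,0,0,0],[0,0,0,0,0,0]]]'; python3 chk.py;python3 -m creep '[[[0,0,0.001,0,0,0],[0,0,0,0,0,0]]]'; python3 chk.py
```

```text
time: 8.15
tool_pos: [0.4816, -0.0862, 0.1358]
tool_rot: [-2.604, -1.758, -0.0]
force: [-0.6, -0.7, 0.9]
width: 0.0005
t 8.15 across,along mm [   1.9 -106.5] z 135.8 xang 1.1877 tilt [0. 0.] F e,a,z [-0.3  -0.86  0.87] w 0.0005455131818363093
time: 8.35
tool_pos: [0.4816, -0.0868, 0.1353]
tool_rot: [2.604, 1.756, 0.001]
force: [0.2, -0.4, -0.6]
width: 0.0005
t 8.35 across,along mm [   2.1 -107.2] z 135.3 xang 1.1868 tilt [ 0.001 -0.   ] F e,a,z [ 0.3  -0.32 -0.64] w 0.0004767187895106375
time: 8.55
tool_pos: [0.4811, -0.0869, 0.1339]
tool_rot: [2.604, 1.756, 0.0]
force: [0.7, 0.7, 0.4]
width: 0.0001
t 8.55 across,along mm [   1.6 -107.4] z 133.9 xang 1.1866 tilt [ 0. -0.] F e,a,z [0.44 0.91 0.39] w 0.00014285489056220204
```

```bash
python3 -m creep '[[[0,0,-0.002,0,0,0],[-0.003,-0.002,0,0,0,0],[0,0,0.002,0,0,0],[0,0,0,0,0,0]]]'; python3 chk.py; python3 -m creep '[[[0,0,0.001,0,0,0],[0,0,0,0,0,0]]]'; python3 chk.py;python3 -m creep '[[[0,0,0.001,0,0,0],[0,0,0,0,0,0]]]'; python3 chk.py
```

```text
time: 8.95
tool_pos: [0.478, -0.0889, 0.1337]
tool_rot: [-2.605, -1.756, -0.0]
force: [-0.4, 0.5, 2.0]
width: 0.0002
t 8.95 across,along mm [  -0.5 -110.5] z 133.7 xang 1.1865 tilt [0. 0.] F e,a,z [-0.55  0.35  2.05] w 0.00020811302280332786
time: 9.15
tool_pos: [0.4781, -0.0888, 0.1334]
tool_rot: [2.604, 1.757, 0.0]
force: [-2.8, 0.2, 10.5]
width: 0.0003
t 9.15 across,along mm [  -0.4 -110.3] z 133.4 xang 1.1868 tilt [ 0. -0.] F e,a,z [-2.61 -0.87 10.49] w 0.0002770477699769591
time: 9.35
tool_pos: [0.4782, -0.0888, 0.1332]
tool_rot: [2.604, 1.757, 0.001]
force: [-5.5, 1.8, 19.4]
width: 0.0005
t 9.35 across,along mm [  -0.3 -110.3] z 133.2 xang 1.1869 tilt [ 0.001 -0.   ] F e,a,z [-5.78 -0.38 19.43] w 0.0005197544364336172
```

```bash
python3 -m creep '[[[0.002,0,-0.0005,0,0,0],[0.002,0,0,0,0,0],[0,0,0,0,0,0]]]'; python3 chk.py; python3 -m creep '[[[0.002,0,0,0,0,0],[0.001,0,0,0,0,0],[0,0,0,0,0,0]]]'; python3 chk.py;python3 - <<'E'
from h import *
for n,(a,b,c,e) in dict(scene=(205,150,285,210)).items():
    p,d=snapshot(n)
    cv2.imwrite(f'pics/{n}6.png',cv2.resize(p[b:e,a:c],None,fx=8,fy=8,interpolation=cv2.INTER_CUBIC))
E
```

```text
time: 9.65
tool_pos: [0.4796, -0.0852, 0.1333]
tool_rot: [2.604, 1.757, -0.0]
force: [-4.1, 0.2, 14.3]
width: 0.0004
t 9.65 across,along mm [  -0.4 -106.4] z 133.3 xang 1.1871 tilt [ 0.    -0.001] F e,a,z [-3.84 -1.33 14.25] w 0.00044767096829620667
time: 9.95
tool_pos: [0.4809, -0.082, 0.1333]
tool_rot: [2.605, 1.757, 0.001]
force: [-3.6, 3.0, 13.4]
width: 0.0006
t 9.95 across,along mm [  -0.4 -102.9] z 133.3 xang 1.1867 tilt [0.001 0.   ] F e,a,z [-4.49  1.45 13.38] w 0.0005636041383893573
```

View pics/scene6.png

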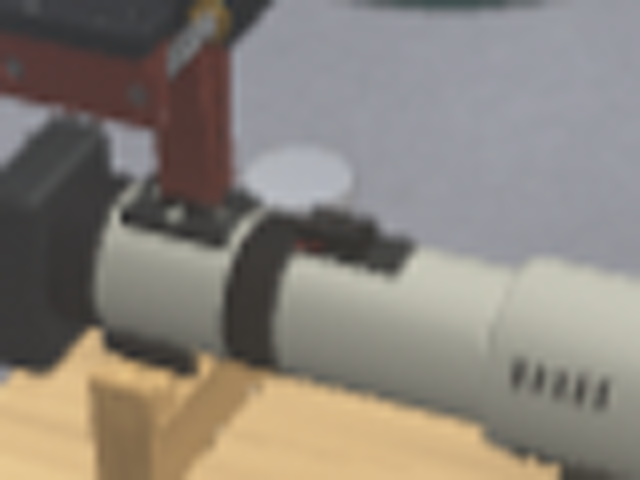

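The force along the tool went from opposing (-1.3 N) to helping (+1.5 N), so the wheel seems to be past mid-detent. The grinder has not moved in the picture. I finish the stroke and lift.

```bash
python3 -m creep '[[[0.002,0,0,0,0,0],[0.0012,0,0,0,0,0],[0,0,0,0,0,0]]]'; python3 chk.py; python3 -m creep '[[[0,0,-0.005,0,0,0],[0,0,-0.03,0,0,0],[0,0,-0.035,0,0,0],[-0.04,0.03,-0.01,0,0,0],[-0.04,0.03,0,0,0,0],[-0.04,0.03,0,0,0,0],[-0.04,0.03,0,0,0,0],[-0.04,0.03,0,0,0,0]]]'; python3 chk.py;python3 - <<'E'
from h import *
for n,(a,b,c,e) in dict(scene=(205,150,285,210),top=(255,185,335,245)).items():
    p,d=snapshot(n);np.savez(f'/tmp/{n}7',p=p,d=d)
    cv2.imwrite(f'pics/{n}7.png',cv2.resize(p[b:e,a:c],None,fx=8,fy=8,interpolation=cv2.INTER_CUBIC))
E
```

```text
time: 10.3
tool_pos: [0.4821, -0.0791, 0.1333]
tool_rot: [2.604, 1.757, 0.001]
force: [-3.0, 1.0, 13.7]
width: 0.0003
t 10.3 across,along mm [ -0.4 -99.8] z 133.3 xang 1.1869 tilt [0.001 0.   ] F e,a,z [-3.19 -0.21 13.7 ] w 0.00031738736022712263
time: 11.1
tool_pos: [0.5459, -0.322, 0.2118]
tool_rot: [-2.604, -1.756, -0.0]
force: [0.6, 0.1, 0.9]
width: 0.0003
t 11.1 across,along mm [ 149.8 -301.1] z 211.8 xang 1.1867 tilt [-0.  0.] F e,a,z [0.5  0.26 0.93] w 0.0003375480705034451
```

View pics/scene7.png

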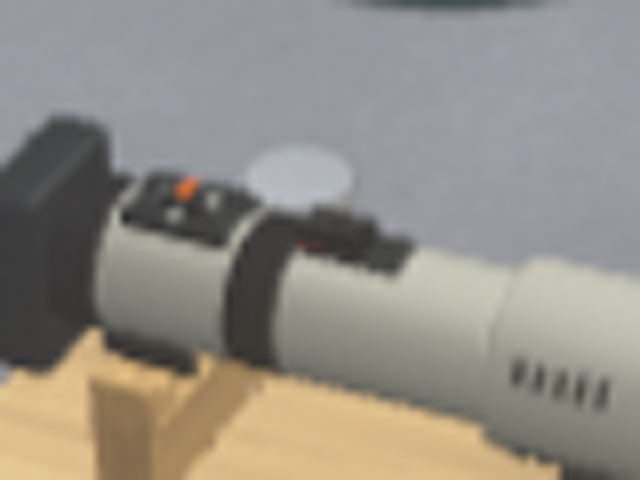

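View pics/top7.png

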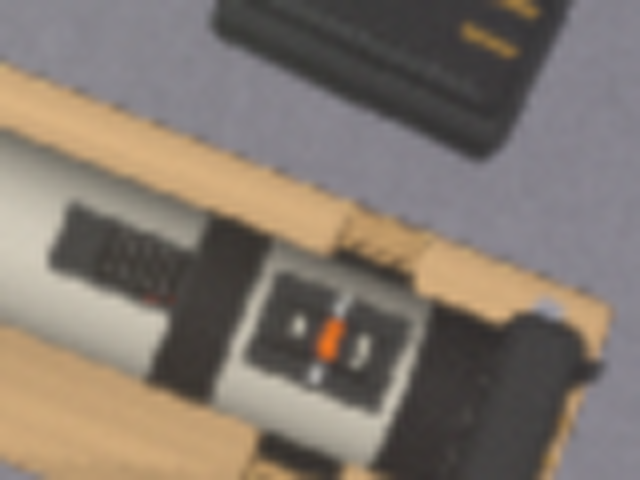

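Orange now sits between the index marks (top zoom 330,340). The switch has slid further back by itself, with almost no red left. I'll measure the switch, check that the grinder hasn't moved, and compare the bystanders with the first picture.

```bash
python3 -m creep '[[[0,0,0,0,0,0],[0,0,0,0,0,0],[0,0,0,0,0,0],[0,0,0,0,0,0],[0,0,0,0,0,0],[0,0,0,0,0,0],[0,0,0,0,0,0],[0,0,0,0,0,0]]]' ; python3 - <<'E'
from fit import *
for n in ['scene','top']:
    p,d=snapshot(n);np.savez(f'/tmp/{n}8',p=p,d=d)
a,b,c,e=255,185,335,245
p0=np.load('/tmp/top0.npz')['p'];p8=np.load('/tmp/top8.npz')['p']
cv2.imwrite('pics/top8.png',cv2.resize(np.hstack([p8[b:e,a:c],p0[b:e,a:c]]),None,fx=5,fy=5,interpolation=cv2.INTER_CUBIC))
df=cv2.absdiff(p0,p8).max(2);cv2.imwrite('pics/diff8.png',cv2.resize(np.minimum(df*3.,255).astype(np.uint8),(800,600)))
for t in ['0','7','8']:
    cl,R=fit(t);q,ends=solve(R,[.516,.0045,1.187]);print(t,q.round(4),np.round(ends,4))
    for P in R:
        L=local(P,[.5198,.0133,1.187]);k=abs(L[:,0])<.006
        print([(int(round(y*1e3)),round(1e3*float(np.median(L[k&(abs(L[:,1]-y)<.002),2])),1)) for y in np.arange(-.064,-.004,.003) if (k&(abs(L[:,1]-y)<.002)).any()])
E
```

```text
time: 12.0
tool_pos: [0.5458, -0.3199, 0.212]
tool_rot: [-2.604, -1.757, -0.0]
force: [0.7, 0.6, 0.3]
width: 0.0003
0 [0.5163 0.0044 1.1876] [-0.1731  0.1934]
[(-64, 30.4), (-61, 29.5), (-58, 30.2), (-55, 30.4), (-52, 30.7), (-49, 31.0), (-46, 30.6), (-43, 33.7), (-40, 38.8), (-37, 39.9), (-34, 39.4), (-31, 39.2), (-28, 38.1), (-25, 38.1), (-22, 38.0), (-19, 39.9), (-16, 31.2), (-13, 30.9), (-10, 28.7), (-7, 27.9)]
[(-64, 30.1), (-61, 29.4), (-58, 31.8), (-55, 31.1), (-52, 33.3), (-49, 32.3), (-43, 37.1), (-40, 39.8), (-37, 39.8), (-34, 38.8), (-31, 39.4), (-28, 40.3), (-25, 41.1), (-22, 41.1), (-19, 39.9), (-16, 36.5), (-13, 32.3), (-10, 29.9), (-7, 30.2)]
7 [0.5159 0.0045 1.1791] [-0.1727  0.1931]
[(-64, 28.3), (-61, 29.1), (-58, 28.7), (-55, 36.0), (-52, 37.7), (-49, 37.5), (-46, 38.2), (-43, 40.7), (-40, 39.3), (-37, 40.4), (-34, 38.6), (-31, 40.4), (-28, 33.3), (-25, 30.4), (-22, 29.4), (-19, 30.5), (-16, 30.9), (-13, 28.9), (-10, 29.3), (-7, 27.6)]
[(-61, 31.2), (-58, 31.9), (-55, 28.9), (-52, 37.3), (-49, 38.0), (-46, 38.0), (-43, 39.9), (-40, 39.2), (-37, 38.9), (-34, 37.8), (-31, 38.9), (-28, 36.3), (-25, 30.3), (-22, 30.3), (-19, 31.5), (-16, 31.2), (-13, 30.1), (-10, 30.1), (-7, 30.9)]
8 [0.516  0.0045 1.1825] [-0.1728  0.1941]
[(-64, 28.5), (-61, 29.1), (-58, 29.7), (-55, 32.2), (-52, 39.5), (-49, 39.9), (-46, 40.4), (-43, 37.3), (-40, 38.5), (-37, 36.9), (-34, 38.4), (-31, 39.3), (-28, 30.7), (-25, 31.0), (-22, 29.9), (-19, 29.7), (-16, 29.8), (-13, 28.6), (-10, 29.0), (-7, 27.5)]
[(-64, 30.8), (-61, 30.6), (-55, 31.7), (-52, 38.8), (-49, 41.3), (-46, 41.1), (-43, 40.1), (-40, 36.3), (-37, 39.9), (-34, 39.9), (-31, 40.1), (-28, 37.0), (-25, 31.2), (-22, 34.0), (-19, 31.3), (-16, 30.9), (-13, 30.1), (-10, 29.8), (-7, 29.8)]
```

View pics/top8.png

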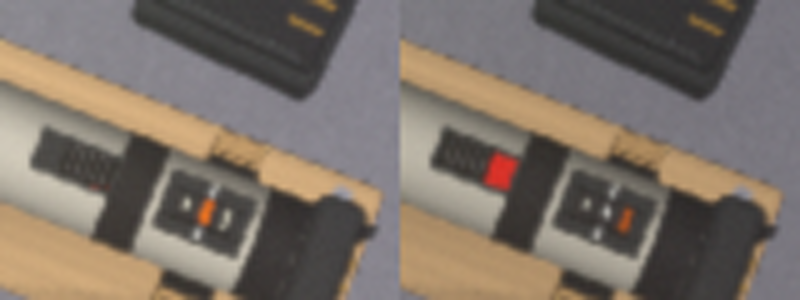

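View pics/diff8.png

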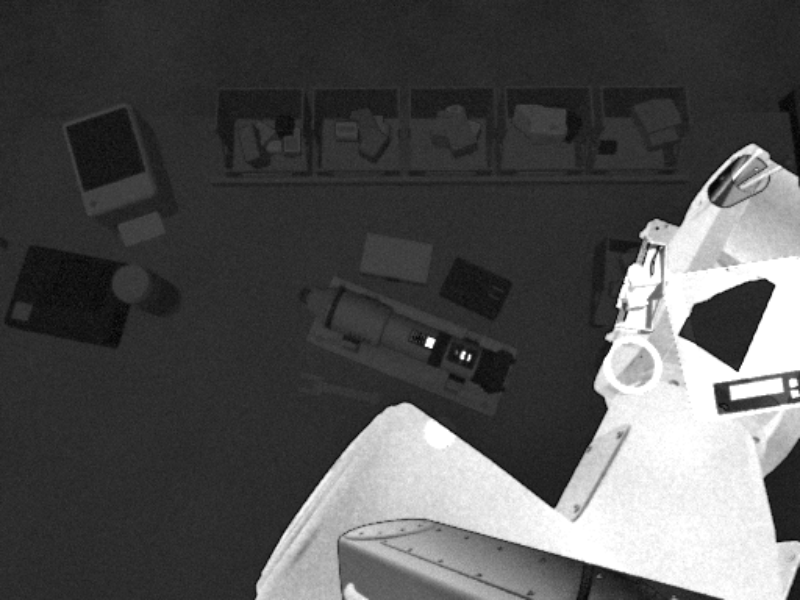

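```bash
python3 -m creep '[[[0,0,0,0,0,0],[0,0,0,0,0,0],[0,0,0,0,0,0],[0,0,0,0,0,0],[0,0,0,0,0,0],[0,0,0,0,0,0],[0,0,0,0,0,0],[0,0,0,0,0,0]]]' >/dev/null; python3 - <<'E'
from fit import *
for n in ['scene','top']:
    p,d=snapshot(n);np.savez(f'/tmp/{n}9',p=p,d=d)
for t in '0789':
  for n in ['top','scene']:
    z=np.load(f'/tmp/{n}{t}.npz');p=z['p'].astype(int);C=cloud(n,z['d']).reshape(-1,3)
    L=local(C,[.5198,.0133,1.187])
    red=(p[...,2]-p[...,1]).reshape(-1);k=(abs(L[:,0])<.013)&(L[:,1]>-.062)&(L[:,1]<-.01)&(L[:,2]>.02)
    f=k&(abs(L[:,0])<.007)
    # switch extent: median edges using height>35
    h=f&(L[:,2]>.0345)&(L[:,2]<.045);print(t,n,'redsum',red[k].clip(20).sum()-20*k.sum(),'switch mean y mm',round(L[h,1].mean()*1e3,2),h.sum())
E
```

```text
0 top redsum 4210 switch mean y mm -29.97 58
0 scene redsum 1228 switch mean y mm -27.97 28
7 top redsum 11 switch mean y mm -41.93 58
7 scene redsum 5 switch mean y mm -39.79 31
8 top redsum 13 switch mean y mm -42.18 59
8 scene redsum 5 switch mean y mm -36.73 25
9 top redsum 15 switch mean y mm -41.98 60
9 scene redsum 5 switch mean y mm -39.71 29
```

```bash
python3 -c "
from rig import *
print(job_done())"
```

```text
the job is handed in; nothing more can be done
None
```

I pushed the switch back to off with the closed fingertips, drew the speed wheel one click from setting 2 to setting 3, moved the arm clear and handed in at about 13 s. `job_done` gave no verdict.

- **Wheel:** the orange bar sits between the two white index marks in both cameras. It was unchanged in the last picture I viewed, about 1 s after the arm let go.
- **Switch:** depth puts its mean position at -42.0 mm along the tool, against -30.0 mm at the start, so it made the full 12 mm of travel. The top readings (-41.9 to -42.2 mm) were steady over the last three pictures. Just after the push, some red still showed; the switch then slid back the rest of the way by itself. A faint dark-red trace remains at its edge.
- **Grinder and other things:** the refitted grinder origin agrees within 0.5 mm and the angle within about 0.008 rad, which is fit noise. A difference image shows no movement of the other things. The exceptions are the tape roll and jar, which lay under the arm or its outline in that image, and most of the bin, also covered; I did not check those three separately.
- **Check that disagreed:** one noisy scene-camera reading put the switch at -36.7 mm. The next scene reading (-39.7 mm) and all top readings fit the off position.

The highest reading I saw while pressing on the wheel was about 19 N down.

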